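# Shut the forming head and hold its cover plate over the screw holes

## Robot

A 6-joint arm with a two-finger parallel gripper is mounted at the origin on the work surface. World frame = base frame: x ahead of the robot, y to its left, z up, the work surface at z = 0. Lengths are in m, angles in rad, forces in N, time in s.
With the tool pointing down it reaches from about 0.275 to 0.825 m from the base axis. Payload 5.2 kg.
Tool frame: the origin (TCP) lies midway between the tips of the shut fingers; the grasp point (between the pads) lies 19 mm behind it (r.grasp_offset is the distance from the TCP to the grasp point, in m); z points along the fingers, x is the direction in which the jaws open and shut, and the axes are right-handed (so a half turn about z gives the same grasp; the last joint's range is limited). The gripper opens to 93 mm and grips with 3 to 60 N. Pads are 15 mm wide; open, the fingers measure 128 mm over their backs; the gripper's body (75 mm by 188 mm) begins 65 mm behind the grasp point.
Start: joints at [1.109, 0.259, 1.535, -0, 1.348, -0.203], TCP at [0.141, 0.532, 0.219] pointing down, gripper open.
Joint ranges: [-3.14, 3.14], [-0.91, 2.08], [0.19, 2.58], [-1.22, 4.36], [0.22, 2.71], [-3.12, 3.12]. Speed limits (rad/s): [2.57, 2.57, 3.14, 3.14, 3.14, 3.14].

## Interface

Orientations are given as a unit quaternion [w, x, y, z].
In Python, from cell import r gives the robot as it stands.
- The arm moves only by the tool move_arm, never from a script. Its argument "motion" is a list of rows, each a list of 7 numbers: the shift along the tool's x, y, z in m, then the turn, a rotation vector about the tool's x, y, z in rad, then the finger opening in m, from 0 to 0.093. In form: [[tx, ty, tz, ax, ay, az, gripper], ...]. A call has 1 to 5 rows; each row shifts and turns the commanded pose from where the row before left it, along the tool's axes as they then stand; what a row does not reach is not made up. A row lasts 1/8 s, in which the tool goes at most 62.5 mm and 10.7 degrees, less where a joint would pass 70% of its speed; a pose out of reach is approached as far as the arm can. A call with a gripper value outside its range is refused whole. The fingers move at their own pace and stop on an object; "force" is the grip in N (left out, the last holds). Time passes only in rows, so rows that do not move let the fingers close. It gives the time, the measured TCP pose, the force and the opening at its end, in the units of the state.
- r.get_state(): the state, without advancing time (a new reading comes with each control period).
- r.capture(name): name is "scene" or "top" or "wrist"; returns a dict with "img" (420x560x3 uint8, blue, green, red), "range_z" (420x560 float32, m along the optical axis (not along the pixel's ray), 0 where there is no reading), "fx", "fy", "cx", "cy" (pixels), "world_from_camera" (4x4, takes a point from camera to world coordinates). Camera axes: x right, y up, looking along -z (the intrinsics and any distortion apply to the point x, -y, -z); pixel columns grow to the right and rows downward; lengths in m; the calibration is good to about 2 mm. A picture is of the moment at which its call begins.
- r.job_done(): hands the job in, once; it reports no verdict.
The state is a dict: "time": time; "joints": joint angles; "joint_velocities": joint speeds; "tau": joint torques, N m; "position": TCP position; "orientation": TCP orientation; "contact_force": force on the tool from outside, world axes, zero at the start; "ft_torque": the same for the moment, N m; "gripper_width": finger opening in m.
Only numpy, scipy, OpenCV 4.12 (cv2) and the standard library are available. Lean on these libraries where they do the work, as an engineer would, in place of code of your own. Each camera call takes 0.05 s, during which the arm holds its last target. There are 200 camera calls.

## Task

Swing the open upper shell half of the forming head down until it is fully shut, edge to edge on the lower half, and then pick up the loose steel cover plate by its handle. Carry it over the white seat on the shut shell and finish while holding it there, level and still, hovering 10 to 20 mm above the seat without touching it, with its four holes centred over the four threaded holes (either way round) so that someone could drop the screws straight through. Leave the bowl, the wrench and the jar where they are.

Things in the scene. Friction and masses are not known exactly. Their poses are not given: they have to be found in the camera images.
- shell: Forming head's fixed lower shell half, an open aluminium tub 150 (its x) by 170 (its y) by 60 mm high on rubber feet, with a white roller in it; it does not move. Origin: centre of its underside on the table; z up. The hinge runs along its upper -x edge (towards the robot), parallel to its y.
- lid (a joint): Hinge angle of the upper shell half (rad): 0 fully shut, flush edge to edge on the lower half; grows as its far (+x) edge swings up towards the robot; 1.57 is upright. It starts at 0.8 to 1.3 and is stiff, staying where it is left. About 2 to 6 N square to its roof at lid_edge swings it down; it stops dead at 0 and stays shut.
- lid_hinge (a point): Point on the hinge line, mid-length, 60 mm above the table. Axes turn with the upper half, which is 150 mm (x, from the hinge to the free edge) by 170 mm (y) by 36 mm thick (z, inside to the flat roof); when shut they are parallel to the shell's axes.
- lid_edge (a point): Point on the outside of the upper half's flat roof, near its free edge: a place to push. In the axes of lid_hinge it lies at (132, 0, 36) mm; the roof goes on to x = 150, and the white seat begins at x = 108. Its z axis is the outward normal of the roof.
- seat_center (a point): Centre of the top face of the white rectangular seat on the roof of the upper half, (66, 0, 42) mm in the axes of lid_hinge (102 mm above the table when shut). The seat is 84 mm (x) by 124 mm (y), 6 mm thick, with a dark round port of 44 mm in its middle and four threaded holes of 8 mm at x = +-26, y = +-46 mm from this centre.
- seat_hole_a (a point): Mouth of the threaded hole at (-26, +46) mm from seat_center, on the seat's top face.
- seat_hole_b (a point): Mouth of the diagonally opposite threaded hole, (+26, -46) mm from seat_center.
- cover: Loose steel cover plate, 120 mm (its x) by 80 mm (its y) by 6 mm, 0.28 to 0.52 kg, lying flat on the white board. Origin: centre of its underside, z up. Four 16 mm through holes at x = +-46, y = +-26 mm. A black handle bar stands over its middle.
- cover_grip (a point): Centre of the cover's black handle bar, 50 mm above the plate's underside. The bar is 80 mm long (along the cover's x), 14 mm wide (y) and 14 mm high, on two 10 mm posts at x = +-33 mm; 37 mm of free height between plate and bar. Axes as the cover's.
- cover_hole_a (a point): Centre, at the plate's underside, of the cover's hole at (+46, +26) mm.
- cover_hole_b (a point): Centre, at the plate's underside, of the cover's diagonally opposite hole, at (-46, -26) mm.
- board: Fixed white plastic board 200 (x) by 220 (y) by 20 mm high on which the cover lies; origin at the centre of its underside.
- screw_bowl: Bystander: loose steel bowl, 100 mm across, 45 mm high; origin under its centre.
- wrench: Bystander: loose wrench lying flat, 170 mm long along its x.
- jar: Bystander: loose white jar, 70 mm across, 100 mm high; origin under its centre.
Things that resemble listed ones, but are neither listed nor needed, are in the scene too. Leave any orange or purple look-alike of the cover alone.

How it is judged:
By the outcome, as a careful person would: the job done as asked, in the order asked, and still so for the second after the job is handed in, while the arm keeps its last pose, push and grip.
It also fails if it takes over 58 s, if anything falls off the work surface, if the arm or the gripper's body presses on something with over 40 N, if the wrist force passes 120 N, or if a joint passes its speed limit or range.

## Working session

There is one attempt and no reset: what is moved stays moved. The work goes in short steps, Python scripts to look and compute and a tool call to move; the robot and the scene stay as the last step left them, time stands still between calls to the robot, and variables do not carry over. Pictures are saved under pics/ and viewed, about 8 in all and at most 12, crops included, and the job is handed in when it is done.

Besides the shell and the picture viewer there is one more tool, called after "Request:" in YAML: its name, and indented under it one key for each argument. move_arm: Moves the arm, as the interface text tells. Its arguments: {"type":"object","properties":{"motion":{"type":"array"},"force":{"type":"number"}},"required":["motion"]}

```bash
mkdir -p pics; ls
cat > h.py <<'E'
from cell import r
import numpy as np, cv2
from scipy.spatial.transform import Rotation as R
def cloud(c):
    z=c["range_z"]; v,u=np.mgrid[:z.shape[0],:z.shape[1]]
    p=np.stack([(u-c["cx"])/c["fx"]*z,-(v-c["cy"])/c["fy"]*z,-z],-1)
    T=np.array(c["world_from_camera"]); w=p@T[:3,:3].T+T[:3,3]; w[z==0]=np.nan; return w
def pose(s=None):
    s=s or r.get_state(); q=s["orientation"]
    return np.array(s["position"]),R.from_quat([q[1],q[2],q[3],q[0]])
E
python3 - <<'E'
from h import *
for n in ("scene","top"):
    c=r.capture(n); cv2.imwrite(f"pics/{n}0.png",c["img"]); np.save(f"{n}0.npy",cloud(c)); print(n,{k:v for k,v in c.items() if k not in("img","range_z")})
print(r.get_state(), r.grasp_offset)
E
```

```text
pics
scene {'fx': 440.1969342805057, 'fy': 440.1969342805057, 'cx': 282.5071255529439, 'cy': 210.27980276525008, 'world_from_camera': array([[ 0.68620315, -0.44004152,  0.57921386,  1.30108898],
       [ 0.72731244,  0.40202036, -0.55623399, -0.76296698],
       [ 0.01191029,  0.80295896,  0.59591531,  0.89507835],
       [ 0.        ,  0.        ,  0.        ,  1.        ]])}
top {'fx': 473.7492661768879, 'fy': 473.7492661768879, 'cx': 286.44727368952124, 'cy': 215.32212077613826, 'world_from_camera': array([[ 1.00588740e-03,  9.87341864e-01, -1.58603380e-01,
         3.40990213e-01],
       [-9.99731868e-01,  4.66202041e-03,  2.26816745e-02,
         1.87359308e-03],
       [ 2.31339790e-02,  1.58538038e-01,  9.87081815e-01,
         1.30706658e+00],
       [ 0.00000000e+00,  0.00000000e+00,  0.00000000e+00,
         1.00000000e+00]])}
{'time': 0.1, 'joints': array([ 1.10920205e+00,  2.59271857e-01,  1.53594201e+00, -4.22692575e-06,
        1.34797888e+00, -2.02793288e-01]), 'joint_velocities': array([-0.00171749, -0.0004704 , -0.00427126,  0.00142168, -0.00249535,
       -0.00030532]), 'tau': array([ 2.97622937e-03, -4.38204110e+01, -2.84646285e+01,  7.20450492e-02,
        3.61165695e-02, -6.70733289e-05]), 'position': array([0.14051831, 0.53126034, 0.21791259]), 'orientation': array([ 3.52151162e-04,  7.92439256e-01,  6.09950315e-01, -7.18376506e-04]), 'contact_force': array([0.38336096, 0.46558417, 0.49204995]), 'ft_torque': array([ 0.03998716, -0.02362791,  0.04810427]), 'gripper_width': 0.0924752176145883} 0.0188
```

View pics/scene0.png

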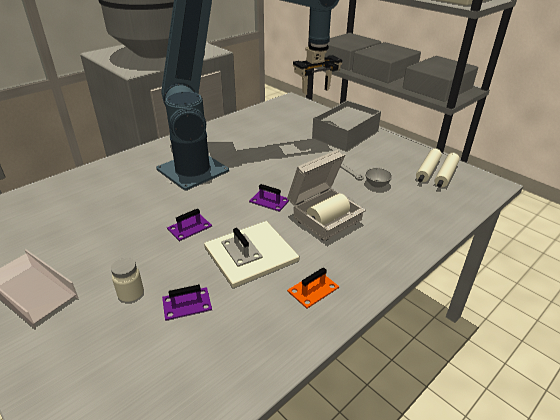

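View pics/top0.png

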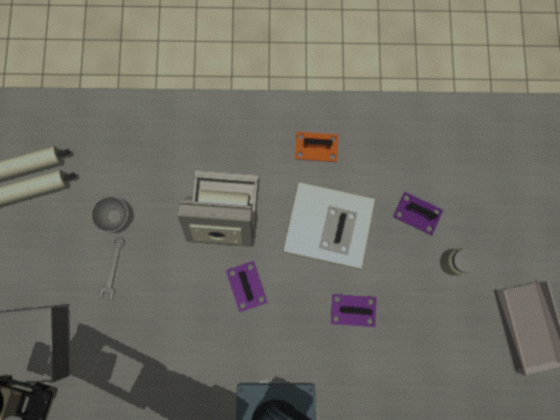

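The scene shows the open shell (scene ~(330,200), top ~(220,210)). The plates are the steel one on the white board (top (340,230)), orange (317,147), and purple (247,286), (354,310) and (418,213). Only the steel one on the board fits the description.

```bash
cat > m.py <<'E'
from h import *
w=np.load("top0.npy"); s=np.load("scene0.npy")
np.set_printoptions(precision=4,suppress=True)
def rect(P): 
    (c,wh,a)=cv2.minAreaRect((P[:,:2]*1000).astype(np.float32)); return np.round(c,1),np.round(wh,1),round(a,1),len(P)
t=w[180:275,280:380].reshape(-1,3); t=t[~np.isnan(t[:,0])]
print("z hist",np.histogram(t[:,2],bins=[-.01,.01,.015,.023,.03,.05,.06,.07,.08,.1])[0])
print("board",rect(t[(t[:,2]>.014)]))
print("plate",rect(t[(t[:,2]>.0235)&(t[:,2]<.045)]))
b=t[(t[:,2]>.068)&(t[:,2]<.09)];print("bar",rect(b),b[:,2].mean())
# shell
for nm,q in (("top",w[165:255,165:270]),("scene",s[145:245,280:370])):
    q=q.reshape(-1,3); q=q[~np.isnan(q[:,0])]
    print(nm,"shell all>15mm",rect(q[q[:,2]>.015]),"max z",q[:,2].max())
    l=q[(q[:,2]>.07)]; print(rect(l),l.min(0),l.max(0))
    np.save(nm+"_shell.npy",q)
c=cv2.imread("pics/top0.png"); d=cv2.imread("pics/scene0.png")
cv2.imwrite("pics/crop.png",np.hstack([cv2.resize(c[160:280,160:400],None,fx=3,fy=3)[:, :],]))
E
python3 m.py
```

```text
z hist [3752  170 3939 1358   69    2    5  152   14]
board (array([ 523. , -145.6]), array([220.3, 200.6]), 77.8, 5643)
plate (array([ 522. , -144.9]), array([216.5, 194.5]), 76.8, 1220)
bar (array([ 506.4, -168.8]), array([14.8, 79.2]), 76.5, 167) 0.07654361251579826
top shell all>15mm (array([560.8, 153.6]), array([191.9, 194.5]), 85.9, 4962) max z 0.21951878004742187
(array([532.3, 145. ]), array([170.6, 138.7]), 85.8, 3423) [0.4572 0.0597 0.07  ] [0.6041 0.2344 0.2195]
scene shell all>15mm (array([454.3, 269.1]), array([292.3, 685.5]), 33.5, 3981) max z 0.21474874801342403
(array([536.5, 141.4]), array([176.5, 134.5]), 84.4, 1898) [0.4612 0.0554 0.07  ] [0.6048 0.2302 0.2147]
```

View pics/crop.png

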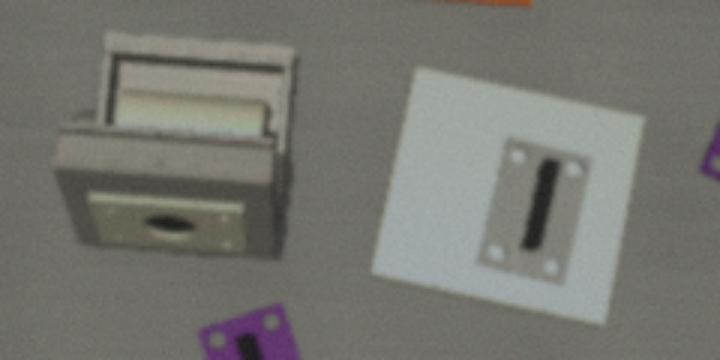

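```bash
cat > m2.py <<'E'
from h import *
np.set_printoptions(precision=4,suppress=True)
rng=np.random.default_rng(0)
def plane(P,tol=.003,nt=None):
    best=None
    for _ in range(800):
        a=P[rng.choice(len(P),3,False)]; n=np.cross(a[1]-a[0],a[2]-a[0]); L=np.linalg.norm(n)
        if L<1e-5: continue
        n/=L
        if nt is not None and abs(n@nt)<.8: continue
        i=abs((P-a[0])@n)<tol
        if best is None or i.sum()>best.sum(): best=i
    Q=P[best]; c=Q.mean(0); n=np.linalg.svd(Q-c,full_matrices=False)[2][2]; return c,n*np.sign(n[2]),best
q=np.load("top_shell.npy"); q=q[q[:,2]>.08]
c,n,i=plane(q,nt=np.array([-.85,.0,.5])); print(c,n,i.sum(),len(q))
th=np.arctan2(np.hypot(n[0],n[1]),n[2]); yaw=np.arctan2(-n[1],-n[0]); print("theta",th,"yaw deg",np.degrees(yaw))
# refine w/ roof-outline: in-plane coords
ex=np.array([np.cos(yaw),np.sin(yaw),0]); ey=np.array([-ex[1],ex[0],0]); u=ex*np.cos(th)+np.array([0,0,1])*np.sin(th)
Q=q[i]; print("y range",np.percentile(Q@ey,[.5,99.5]),"u range",np.percentile(Q@u,[.5,99.5]))
# hinge: z=.06
yc=np.percentile(Q@ey,[.5,99.5]).mean()
# n=( -sin ex + cos z): n.(c-h)=.036
hx=((n@c-.036)-n[2]*.06)/(-np.sin(th)); h=hx*ex+yc*ey; h[2]=.06
print("hinge",h,"shell centre",h+.075*ex,"free edge roof",h+.15*u+.036*n,"lid_edge",h+.132*u+.036*n)
print("seat shut",h[:2]+.066*ex[:2])
q=np.load("top_shell.npy"); t=q[(q[:,2]>.05)&(q[:,2]<.068)]; print("rim",np.percentile((t-h)@ex,[1,99]),np.percentile((t-h)@ey,[1,99]))
q=np.load("scene_shell.npy");l=q[q[:,2]>.09]; c2,n2,i2=plane(l,nt=n);print("scene inner/rim plane",c2,n2,i2.sum(),np.arctan2(np.hypot(n2[0],n2[1]),n2[2]))
E
python3 m2.py
```

```text
[0.4925 0.1499 0.1684] [-0.9265  0.0771  0.3683] 1275 3111
theta 1.193661323434051 yaw deg -4.759624033190898
y range [0.1037 0.2724] u range [0.2564 0.3848]
hinge [0.4881 0.148  0.06  ] shell centre [0.5629 0.1418 0.06  ] free edge roof [0.5098 0.1462 0.2127] lid_edge [0.5032 0.1468 0.196 ]
seat shut [0.5539 0.1426]
rim [0.0332 0.1689] [-0.0842  0.0929]
scene inner/rim plane [0.4972 0.1513 0.1423] [-0.9475  0.0628  0.3136] 460 1.2517797775058424
```

Request:
move_arm:
  motion:
    - [0, 0, -0.02, 0, 0, -0.09, 0]
    - [0, 0, -0.02, 0, 0, -0.09, 0]
    - [-0.044, 0.041, 0, 0, 0, 0, 0]
    - [-0.044, 0.041, 0, 0, 0, 0, 0]
    - [-0.044, 0.041, 0, 0, 0, 0, 0]

```text
time: 0.72
position: [0.2535, 0.3889, 0.2583]
orientation: [0.0, 0.734, 0.679, -0.0]
contact_force: [1.9, -0.5, -0.2]
gripper_width: 0.0475
```

Request:
move_arm:
  motion:
    - [-0.044, 0.041, 0, 0, 0, 0, 0]
    - [-0.044, 0.041, 0, 0, 0, 0, 0]
    - [-0.044, 0.041, 0, 0, 0, 0, 0]
    - [-0.044, 0.041, 0, 0, 0, 0, 0]
    - [-0.044, 0.041, 0, 0, 0, 0, 0]

```text
time: 1.35
position: [0.4408, 0.1532, 0.2585]
orientation: [-0.0, 0.734, 0.679, 0.0]
contact_force: [0.1, 0.6, 0.8]
gripper_width: 0.001
```

Request:
move_arm:
  motion:
    - [0, 0, 0, 0, 0, 0, 0]
    - [0, 0, 0, 0, 0, 0, 0]

```text
time: 1.6
position: [0.4395, 0.155, 0.2582]
orientation: [-0.001, 0.735, 0.678, -0.0]
contact_force: [-0.6, 0.5, 0.4]
gripper_width: 0.0001
```

Run:
```python
from h import *
p,q=pose(); print(p,q.as_matrix().round(3)); s=r.get_state();print(s["joints"],s["contact_force"],s["time"],s["gripper_width"])
c=r.capture("wrist"); cv2.imwrite("pics/w1.png",c["img"]); print(np.array(c["world_from_camera"]).round(3))
```

```text
[0.43948707 0.15504216 0.25819977] [[ 0.08   0.997 -0.002]
 [ 0.997 -0.08   0.   ]
 [ 0.    -0.002 -1.   ]]
[ 9.86290316e-02  8.04040895e-02  1.65534290e+00  5.87707836e-04
  1.40731098e+00 -1.39227929e+00] [-0.59274898  0.53770707  0.36130586] 1.6 0.00014810083030521458
[[ 0.08  -0.962 -0.261  0.368]
 [ 0.997  0.077  0.021  0.161]
 [ 0.    -0.262  0.965  0.424]
 [ 0.     0.     0.     1.   ]]
```

View pics/w1.png

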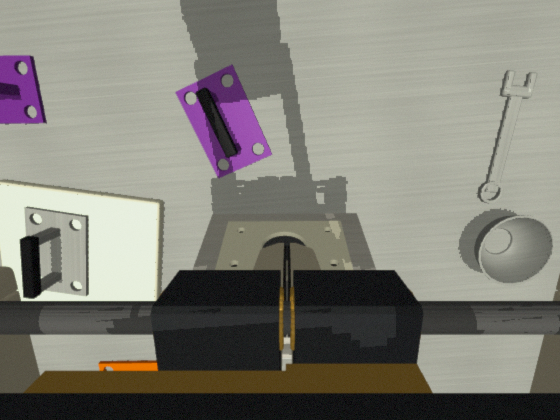

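Request:
move_arm:
  motion:
    - [0, 0.02, 0.028, 0, 0, 0, 0]
    - [0, 0.019, 0.028, 0, 0, 0, 0]
    - [0, 0.012, 0, 0, 0, 0, 0]
    - [0, 0.008, 0, 0, 0, 0, 0]
    - [0, 0, 0, 0, 0, 0, 0]

```text
time: 2.28
position: [0.4992, 0.1509, 0.2037]
orientation: [0.0, 0.734, 0.679, 0.001]
contact_force: [0.4, -0.6, 0.6]
gripper_width: 0.0002
```

Request:
move_arm:
  motion:
    - [0, 0.013, 0.002, 0, 0, 0, 0]
    - [0, 0.012, 0.003, 0, 0, 0, 0]
    - [0, 0.012, 0.004, 0, 0, 0, 0]
    - [0, 0.011, 0.006, 0, 0, 0, 0]

```text
time: 2.78
position: [0.5486, 0.1467, 0.1893]
orientation: [0.001, 0.734, 0.679, 0.002]
contact_force: [-1.8, 1.2, 4.9]
gripper_width: 0.0006
```

Request:
move_arm:
  motion:
    - [0, 0.011, 0.007, 0, 0, 0, 0]
    - [0, 0.01, 0.007, 0, 0, 0, 0]
    - [0, 0.0095, 0.008, 0, 0, 0, 0]
    - [0, 0.009, 0.009, 0, 0, 0, 0]

```text
time: 3.28
position: [0.5881, 0.1433, 0.1575]
orientation: [0.001, 0.734, 0.679, 0.001]
contact_force: [0.2, -0.1, 4.8]
gripper_width: 0.0004
```

Request:
move_arm:
  motion:
    - [0, 0.008, 0.01, 0, 0, 0, 0]
    - [0, 0.007, 0.01, 0, 0, 0, 0]
    - [0, 0.006, 0.011, 0, 0, 0, 0]
    - [0, 0.005, 0.011, 0, 0, 0, 0]

```text
time: 3.78
position: [0.6123, 0.1413, 0.1137]
orientation: [-0.0, 0.734, 0.679, -0.0]
contact_force: [1.7, 0.3, 1.6]
gripper_width: 0.0009
```

Request:
move_arm:
  motion:
    - [0, 0.003, 0.007, 0, 0, 0, 0]
    - [0, 0.003, 0.006, 0, 0, 0, 0]
    - [0, 0, 0.004, 0, 0, 0, 0]
    - [0, 0, 0.002, 0, 0, 0, 0]
    - [0, 0, 0, 0, 0, 0, 0]

```text
time: 4.4
position: [0.618, 0.1409, 0.0963]
orientation: [0.0, 0.734, 0.679, 0.0]
contact_force: [0.5, -0.7, 4.1]
gripper_width: 0.0004
```

Request:
move_arm:
  motion:
    - [0, 0, 0.001, 0, 0, 0, 0]
    - [0, 0, 0.001, 0, 0, 0, 0]
    - [0, 0, 0.001, 0, 0, 0, 0]

```text
time: 4.78
position: [0.6181, 0.1409, 0.0961]
orientation: [0.001, 0.734, 0.679, 0.001]
contact_force: [-7.7, -1.4, 24.8]
gripper_width: 0.0004
```

Request:
move_arm:
  motion:
    - [0, 0, -0.04, 0, 0, 0, 0.06]
    - [0, -0.01, -0.06, 0, 0, 0, 0.06]
    - [0, -0.024, -0.05, 0, 0, 0, 0.06]
    - [0, 0, -0.04, 0, 0, 0, 0.06]
    - [0, 0, 0, 0, 0, 0, 0.06]

```text
time: 5.4
position: [0.5852, 0.144, 0.2867]
orientation: [0.002, 0.734, 0.679, 0.003]
contact_force: [-0.8, -0.1, -0.6]
gripper_width: 0.046
```

```bash
cat > look.py <<'E'
from h import *
import sys
np.set_printoptions(precision=4,suppress=True)
n=sys.argv[1]; c=r.capture("wrist"); cv2.imwrite(f"pics/{n}.png",c["img"]); np.savez(f"{n}.npz",w=cloud(c),T=c["world_from_camera"],k=[c["fx"],c["fy"],c["cx"],c["cy"]],**{"img":c["img"]})
p,q=pose(); print(p,q.as_matrix()); print(r.get_state()["time"],r.get_state()["contact_force"])
E
python3 look.py w2
```

```text
[0.5843 0.1438 0.2839] [[ 0.0785  0.9969  0.0027]
 [ 0.9969 -0.0785  0.0002]
 [ 0.0005  0.0026 -1.    ]]
5.45 [ 0.9    -0.8661 -0.3942]
```

View pics/w2.png

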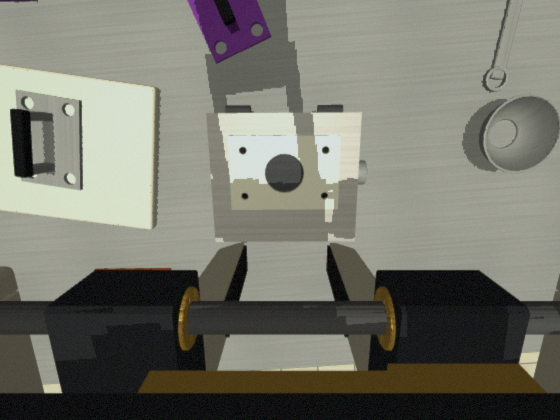

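The shell is shut. Threaded holes are at about (242,150), (325,150), (245,196) and (324,195), with the port at (284,173). I'll measure these.

```bash
cat > seat.py <<'E'
from h import *
np.set_printoptions(precision=4,suppress=True)
d=np.load("w2.npz"); img=d["img"]; T=d["T"]; fx,fy,cx,cy=d["k"]; w=d["w"]
def ray(u,v,z):
    k=T[:3,:3]@np.array([(u-cx)/fx,-(v-cy)/fy,-1]); return T[:3,3]+k*(z-T[2,3])/k[2]
g=cv2.cvtColor(img,cv2.COLOR_BGR2GRAY); P=[]
for u,v in ((242,150),(325,150),(245,196),(324,195)):
    s=g[v-7:v+8,u-7:u+8].astype(float); m=np.clip(np.median(s)-s-30,0,None); yy,xx=np.mgrid[v-7:v+8,u-7:u+8]
    a,b=(m*xx).sum()/m.sum(),(m*yy).sum()/m.sum(); P.append(ray(a,b,.102)); print((a,b),P[-1])
P=np.array(P); print("centre",P.mean(0)); 
dy=(P[1]-P[0]+P[3]-P[2])/2; dx=(P[2]-P[0]+P[3]-P[1])/2
print("spacings",[np.linalg.norm(P[i]-P[j]) for i,j in((0,1),(2,3),(0,2),(1,3))],"y-axis deg",np.degrees(np.arctan2(dy[1],dy[0])),"x-axis",np.degrees(np.arctan2(dx[1],dx[0])))
m=(g[160:187,268:301]<90); v,u=np.nonzero(m); print("port",ray(u.mean()+268,v.mean()+160,.102))
for nm,(a,b,c,e) in {"seat":(140,205,232,262),"roof far":(216,236,225,340),"roof near":(118,130,225,345)}.items():
    q=w[a:b,c:e].reshape(-1,3); print(nm,np.nanmedian(q,0))
E
python3 seat.py
```

```text
(np.float64(242.3256434699714), np.float64(150.06673021925644)) [0.5356 0.0991 0.102 ]
(np.float64(325.17586600685195), np.float64(149.6088694328131)) [0.5423 0.1906 0.102 ]
(np.float64(244.40522388059702), np.float64(195.63358208955225)) [0.5871 0.0955 0.102 ]
(np.float64(323.85041551246536), np.float64(195.09616145627226)) [0.5937 0.1868 0.102 ]
centre [0.5647 0.143  0.102 ]
spacings [np.float64(0.09170729403832023), np.float64(0.09149577269035954), np.float64(0.051654604944492415), np.float64(0.051529520992740385)] y-axis deg 85.868569601645 x-axis -4.13467473911684
port [0.5646 0.1431 0.102 ]
seat [0.5603 0.1008 0.1017]
roof far [0.6287 0.1356 0.0958]
roof near [0.511  0.1477 0.0958]
```

Request:
move_arm:
  motion:
    - [-0.054, -0.004, 0, 0, 0, 0, 0.06]
    - [-0.054, -0.004, 0, 0, 0, 0, 0.06]
    - [-0.054, -0.004, 0, 0, 0, 0, 0.06]
    - [-0.054, -0.004, 0, 0, 0, 0, 0.06]
    - [-0.054, -0.004, 0, 0, 0, 0, 0.06]

```text
time: 6.08
position: [0.5415, -0.1252, 0.2802]
orientation: [-0.002, 0.734, 0.679, -0.001]
contact_force: [0.6, 0.4, -0.3]
gripper_width: 0.0601
```

Request:
move_arm:
  motion:
    - [-0.054, -0.004, 0, 0, 0, 0, 0.06]
    - [0, 0, 0.025, 0, 0, 0.08, 0.06]
    - [0, 0, 0.025, 0, 0, 0.08, 0.06]
    - [0, 0, 0, 0, 0, 0, 0.06]
    - [0, 0, 0, 0, 0, 0, 0.06]

```text
time: 6.7
position: [0.5346, -0.1773, 0.2324]
orientation: [-0.0, 0.786, 0.619, -0.0]
contact_force: [-0.9, -0.8, 0.2]
gripper_width: 0.0598
```

```bash
python3 look.py w3
```

```text
[ 0.535  -0.1774  0.2331] [[ 0.2349  0.972   0.0004]
 [ 0.972  -0.2349 -0.0002]
 [-0.0001  0.0004 -1.    ]]
6.75 [ 0.5318 -0.2449  0.5827]
```

View pics/w3.png

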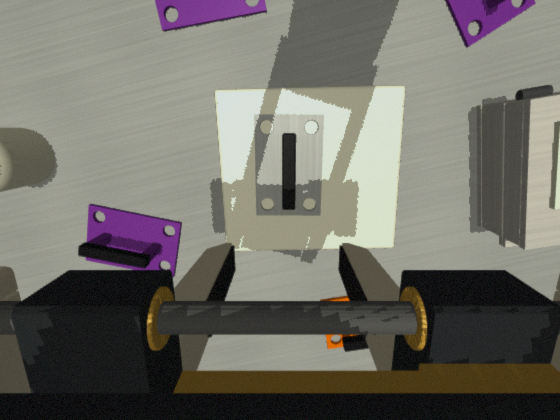

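```bash
cat > cov.py <<'E'
from h import *
np.set_printoptions(precision=4,suppress=True)
d=np.load("w3.npz"); img=d["img"]; T=d["T"]; fx,fy,cx,cy=d["k"]; w=d["w"]
def ray(u,v,z):
    k=T[:3,:3]@np.array([(u-cx)/fx,-(v-cy)/fy,-1]); return T[:3,3]+k*(z-T[2,3])/k[2]
q=w[105:225,245:335].reshape(-1,3)
b=q[q[:,2]>.07]; c,wh,a=cv2.minAreaRect((b[:,:2]*1000).astype(np.float32)); print("bar",c,wh,a,np.median(b[:,2]))
p=q[(q[:,2]>.0235)&(q[:,2]<.03)]; print("plate",cv2.minAreaRect((p[:,:2]*1000).astype(np.float32)),np.median(p[:,2]))
# holes: depth < .0225 inside plate
z=w[...,2]; P=[]
for u,v in ((266,127),(311,127),(267,204),(309,204)):
    m=(z[v-9:v+10,u-9:u+10]<.0232); n,l,st,ce=cv2.connectedComponentsWithStats(m.astype(np.uint8)); k=l[9,9]
    # outer circle fit using plate top plane at hole pixels
    print(st[k],ce[k]+[u-9,v-9]); P.append(ray(*(ce[k]+[u-9,v-9]),.026))
P=np.array(P);print(P,P.mean(0)); dx=P[2]-P[0]+P[3]-P[1]; print([np.linalg.norm(P[i]-P[j]) for i,j in((0,1),(2,3),(0,2),(1,3))],np.degrees(np.arctan2(dx[1],dx[0])))
E
python3 cov.py
```

```text
bar (509.169189453125, -168.65301513671875) (13.786222457885742, 79.18339538574219) 76.25820922851562 0.07662021993587603
plate ((509.68280029296875, -168.8951873779297), (80.08586120605469, 120.41799926757812), 76.09310150146484) 0.025760943492243726
[  3   2  13  14 151] [266.0861 126.6026]
[  3   2  13  14 148] [310.9257 126.8716]
[  3   3  13  12 122] [266.8852 203.6557]
[  3   3  13  13 122] [309.0492 203.8689]
[[ 0.4586 -0.1829  0.026 ]
 [ 0.471  -0.1327  0.026 ]
 [ 0.5475 -0.205   0.026 ]
 [ 0.5599 -0.1545  0.026 ]] [ 0.5092 -0.1688  0.026 ]
[np.float64(0.05177600563093051), np.float64(0.051939420192845934), np.float64(0.09156861272142615), np.float64(0.09153867856451345)] -13.884260775977458
```

Request:
move_arm:
  motion:
    - [0.002, -0.027, 0, 0, 0, 0, 0.06]
    - [0, 0, 0.05, 0, 0, 0, 0.06]
    - [0, 0, 0.05, 0, 0, 0, 0.06]
    - [0, 0, 0.045, 0, 0, 0, 0.06]
    - [0, 0, 0.036, 0, 0, 0, 0.06]

```text
time: 7.38
position: [0.5093, -0.1691, 0.051]
orientation: [0.0, 0.786, 0.618, 0.0]
contact_force: [-0.0, -0.3, 0.2]
gripper_width: 0.0598
```

Request:
move_arm:
  motion:
    - [0, 0, 0, 0, 0, 0, 0.06]
    - [0, 0, 0, 0, 0, 0, 0.06]

```text
time: 7.62
position: [0.5103, -0.1698, 0.0534]
orientation: [0.001, 0.786, 0.618, 0.001]
contact_force: [1.0, 0.4, 0.1]
gripper_width: 0.0601
```

Request:
move_arm:
  motion:
    - [0, 0, 0, 0, 0, 0, 0]
    - [0, 0, 0, 0, 0, 0, 0]
    - [0, 0, 0, 0, 0, 0, 0]
    - [0, 0, 0, 0, 0, 0, 0]
    - [0, 0, 0, 0, 0, 0, 0]
  force: 50

```text
time: 8.25
position: [0.5088, -0.1692, 0.0517]
orientation: [-0.0, 0.786, 0.618, 0.0]
contact_force: [0.2, 0.6, -0.2]
gripper_width: 0.0146
```

Request:
move_arm:
  motion:
    - [0, 0, 0, 0, 0, 0, 0]
    - [0, 0, -0.01, 0, 0, 0, 0]
    - [0, 0, -0.02, 0, 0, 0, 0]
    - [0, 0, -0.02, 0, 0, 0, 0]
    - [0, 0, 0, 0, 0, 0, 0]

```text
time: 8.88
position: [0.5099, -0.1698, 0.1033]
orientation: [0.002, 0.786, 0.618, 0.001]
contact_force: [-0.2, 0.0, -3.1]
gripper_width: 0.0136
```

Request:
move_arm:
  motion:
    - [0, 0, -0.04, 0, 0, 0, 0]
    - [0, 0, -0.05, 0, 0, 0, 0]
    - [0.03, -0.002, -0.027, 0, 0, 0, 0]
    - [0.048, -0.003, 0, 0, 0, 0, 0]
    - [0.048, -0.003, 0, 0, 0, 0, 0]

```text
time: 9.5
position: [0.5307, -0.0438, 0.2181]
orientation: [-0.0, 0.787, 0.617, -0.0]
contact_force: [0.7, 0.3, -2.8]
gripper_width: 0.0134
```

Request:
move_arm:
  motion:
    - [0.048, -0.003, 0, 0, 0, 0, 0]
    - [0.048, -0.003, 0, 0, 0, 0, 0]
    - [0.048, -0.003, 0, 0, 0, 0, 0]
    - [0.032, -0.003, 0, 0, 0, 0, 0]
    - [0.015, -0.001, 0, 0, 0, 0, 0]

```text
time: 10.12
position: [0.5628, 0.1454, 0.2174]
orientation: [-0.001, 0.786, 0.619, -0.001]
contact_force: [0.4, 0.2, -2.6]
gripper_width: 0.0136
```

Request:
move_arm:
  motion:
    - [0, 0, 0, 0, 0, 0.08, 0]
    - [0, 0, 0, 0, 0, 0.14, 0]
    - [0, 0, 0, 0, 0, 0.14, 0]
    - [0, 0, 0, 0, 0, 0.14, 0]
    - [0, 0, 0, 0, 0, 0.14, 0]

```text
time: 10.75
position: [0.5632, 0.1427, 0.2179]
orientation: [0.0, 0.942, 0.336, -0.001]
contact_force: [0.6, 0.5, -2.8]
gripper_width: 0.0136
```

Request:
move_arm:
  motion:
    - [0, 0, 0, 0, 0, 0.14, 0]
    - [0, 0, 0, 0, 0, 0.14, 0]
    - [0, 0, 0, 0, 0, 0.14, 0]
    - [0, 0, 0, 0, 0, 0.14, 0]
    - [0, 0, 0, 0, 0, 0.14, 0]

```text
time: 11.38
position: [0.5632, 0.1427, 0.2179]
orientation: [0.0, 1.0, -0.007, -0.001]
contact_force: [-1.1, -0.0, -2.4]
gripper_width: 0.0136
```

Request:
move_arm:
  motion:
    - [0, 0, 0, 0, 0, 0.061, 0]
    - [0, 0, 0, 0, 0, 0, 0]
    - [0, 0, 0, 0, 0, 0, 0]

```text
time: 11.75
position: [0.5633, 0.1433, 0.2183]
orientation: [0.0, 0.999, -0.034, -0.0]
contact_force: [0.1, 0.2, -3.1]
gripper_width: 0.0131
```

```bash
python3 look.py w4
python3 - <<'E'
from h import *
for n in("top","scene"):
    c=r.capture(n); cv2.imwrite(f"pics/{n}4.png",c["img"])
    w=cloud(c); 
a=cv2.imread("pics/w4.png"); cv2.imwrite("pics/w4c.png",a)
E
```

```text
[0.5634 0.1434 0.2184] [[ 0.9977 -0.0684 -0.0005]
 [-0.0684 -0.9977 -0.0002]
 [-0.0005  0.0003 -1.    ]]
11.8 [-0.3275  0.2373 -2.3222]
```

View pics/w4.png

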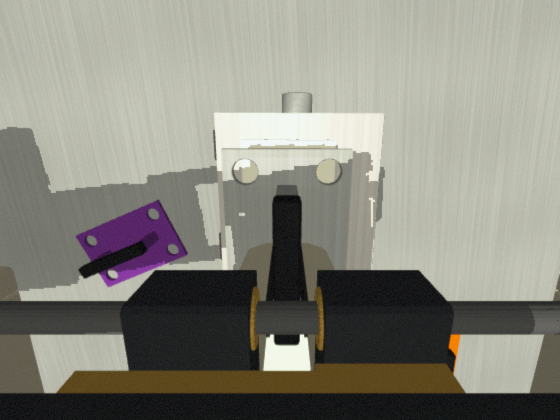

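The held plate is above the seat, and its two +y holes show at (246,171) and (328,171). I'll measure its position and level.

```bash
cat > held.py <<'E'
from h import *
import sys
np.set_printoptions(precision=4,suppress=True)
d=np.load(sys.argv[1]+".npz"); T=d["T"]; fx,fy,cx,cy=d["k"]; w=d["w"]; g=cv2.cvtColor(d["img"],cv2.COLOR_BGR2GRAY)
pz=float(sys.argv[2]) # expected plate-top z
holes=eval(sys.argv[3])
def ray(u,v,z):
    k=T[:3,:3]@np.array([(u-cx)/fx,-(v-cy)/fy,-1]); return T[:3,3]+k*(z-T[2,3])/k[2]
reg=w[140:262,215:365]; m=abs(reg[...,2]-pz)<.006
P=reg[m]; c=P.mean(0); n=np.linalg.svd(P-c,full_matrices=False)[2][2]; n*=np.sign(n[2]); print("plate top",c,"normal",n,"tilt deg",np.degrees(np.arccos(n[2])),m.sum())
(cc,wh,a)=cv2.minAreaRect((P[:,:2]*1000).astype(np.float32)); print("rect",cc,wh,a)
z=w[...,2]; H=[]
for u,v in holes:
    k=16; q=(z[v-k:v+k+1,u-k:u+k+1]<c[2]-.004).astype(np.uint8); nn,l,st,ce=cv2.connectedComponentsWithStats(q); i=l[k,k]
    cnt=cv2.findContours((l==i).astype(np.uint8),0,1)[0][0]; (ex,ey),ax,_=cv2.fitEllipse(cnt)
    print(st[i],ce[i]+[u-k,v-k],(ex+u-k,ey+v-k),ax); H.append(ray(*(ce[i]+[u-k,v-k]),c[2]))
H=np.array(H); e=H[1]-H[0]; print(H,"spacing",np.linalg.norm(e),"dir",np.degrees(np.arctan2(e[1],e[0])))
sx=e/np.linalg.norm(e); sy=np.array([-sx[1],sx[0],0])
print("cover centre (holes at +46 along seat y)",H.mean(0)-.046*sy,H.mean(0)+.046*sy)
E
python3 held.py w4 .193 "[(246,171),(328,171)]"
```

```text
plate top [0.5658 0.1718 0.1924] normal [0.0011 0.0014 1.    ] tilt deg 0.09814206891196892 10282
rect (565.37646484375, 166.22027587890625) (74.12882995605469, 80.4473648071289) 85.9283676147461
[  3   4  25  25 484] [244.9669 171.0785] (244.98508167266846, 171.1203327178955) (23.108715057373047, 24.937089920043945)
[  4   4  25  25 483] [328.1304 171.1304] (328.135290145874, 171.13927459716797) (23.07527732849121, 24.90545082092285)
[[0.5415 0.1914 0.1924]
 [0.5926 0.1879 0.1924]] spacing 0.05130712411824558 dir -3.9335530251962307
cover centre (holes at +46 along seat y) [0.5639 0.1437 0.1924] [0.5702 0.2355 0.1924]
```

Request:
move_arm:
  motion:
    - [0.001, 0.0005, 0.02, 0, 0, 0.0035, 0]
    - [0, 0, 0.02, 0, 0, 0, 0]
    - [0, 0, 0.015, 0, 0, 0, 0]
    - [0, 0, 0.009, 0, 0, 0, 0]
    - [0, 0, 0.005, 0, 0, 0, 0]

```text
time: 12.52
position: [0.5645, 0.1432, 0.1494]
orientation: [-0.0, 0.999, -0.036, -0.0]
contact_force: [-0.1, 0.2, -2.8]
gripper_width: 0.014
```

Request:
move_arm:
  motion:
    - [0, 0, 0, 0, 0, 0, 0]
    - [0, 0, 0, 0, 0, 0, 0]
    - [0, 0, 0, 0, 0, 0, 0]
    - [0, 0, 0, 0, 0, 0, 0]

```text
time: 13.02
position: [0.5646, 0.1432, 0.15]
orientation: [-0.0, 0.999, -0.036, 0.0]
contact_force: [0.4, 0.4, -2.8]
gripper_width: 0.0136
```

```bash
python3 look.py w5; python3 held.py w5 .123 "[(246,171),(328,171)]"
python3 - <<'E'
from h import *
o=[]
for n in("top","scene"):
    c=r.capture(n); cv2.imwrite(f"pics/{n}5.png",c["img"])
    a,b,x,y=(140,290,140,340) if n=="top" else (140,290,240,440)
    o.append(cv2.resize(c["img"][a:b,x:y],None,fx=2,fy=2,interpolation=2))
w=cv2.imread("pics/w5.png")[90:265,190:390]
o.append(cv2.resize(w,(343,300),interpolation=2))
cv2.imwrite("pics/fin.png",cv2.resize(np.vstack([np.hstack(o[:2]),np.hstack([o[2],np.zeros((300,457,3),np.uint8)])]),(800,600)))
E
```

```text
[0.5645 0.1432 0.1499] [[ 0.9974 -0.0724  0.0004]
 [-0.0724 -0.9974 -0.    ]
 [ 0.0004 -0.     -1.    ]]
13.075 [-0.3023 -0.0087 -2.5796]
plate top [0.5672 0.1718 0.1241] normal [-0.0007  0.0017  1.    ] tilt deg 0.10386355730763751 10284
rect (566.7914428710938, 166.16831970214844) (74.21600341796875, 80.32598876953125) 85.79589080810547
[  3   4  25  25 482] [245.0415 171.0851] (244.99211311340332, 171.07229232788086) (22.96095848083496, 25.045574188232422)
[  4   4  25  25 480] [328.0979 171.1354] (328.0756206512451, 171.15662002563477) (22.99820327758789, 24.821060180664062)
[[0.543  0.1915 0.1241]
 [0.5941 0.1877 0.1241]] spacing 0.051246801007580736 dir -4.178128201868517
cover centre (holes at +46 along seat y) [0.5652 0.1437 0.1241] [0.5719 0.2355 0.1241]
```

View pics/fin.png

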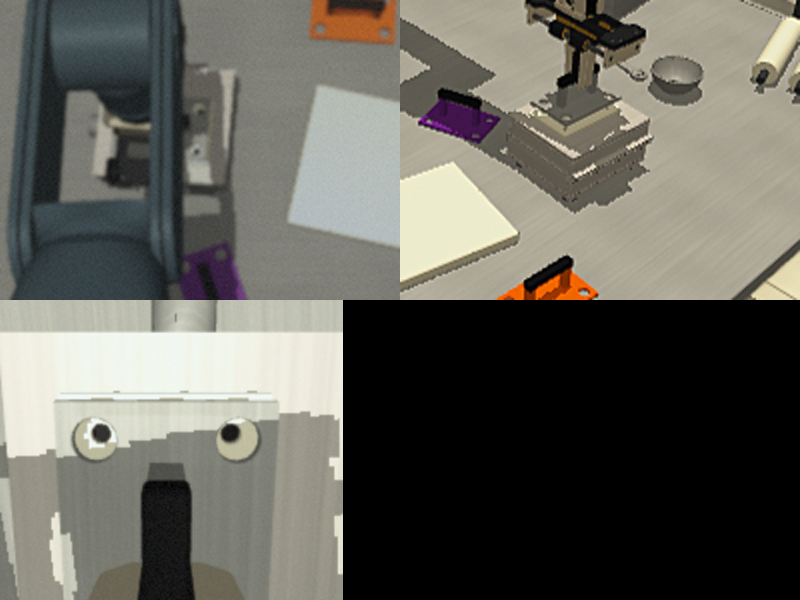

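The image shows both threaded holes through the cover's holes, with the shell shut below and a clear gap. I'll make one direct same-image measurement.

Run:
```python
from h import *
np.set_printoptions(precision=4,suppress=True)
d=np.load("w5.npz"); T=d["T"]; fx,fy,cx,cy=d["k"]; g=cv2.cvtColor(d["img"],cv2.COLOR_BGR2GRAY).astype(float)
def ray(u,v,z):
    k=T[:3,:3]@np.array([(u-cx)/fx,-(v-cy)/fy,-1]); return T[:3,3]+k*(z-T[2,3])/k[2]
P=[]
for u,v in ((249,167),(325,167)):
    s=g[v-8:v+9,u-8:u+9]; n,l,st,ce=cv2.connectedComponentsWithStats((s<60).astype(np.uint8)); i=1+np.argmax(st[1:,4]); P.append(ray(*(ce[i]+[u-8,v-8]),.102)); print(st[i],ce[i]+[u-8,v-8])
P=np.array(P);print(P,np.linalg.norm(P[1]-P[0]),"cover-seat",np.array([[.543,.1915],[.5941,.1877]])-P[:,:2])
print(T[:3,3])
s=r.get_state();print(s["time"],abs(s["joint_velocities"]).max())
```

```text
[ 3  4 10  9 64] [248.5938 167.1094]
[ 2  4 10  9 73] [323.7671 167.1096]
[[0.5425 0.1912 0.102 ]
 [0.594  0.1875 0.102 ]] 0.05154954887107237 cover-seat [[0.0005 0.0003]
 [0.0001 0.0002]]
[0.5703 0.2161 0.3158]
13.175 0.001619810304387331
```

Run:
```python
from h import *
print(r.job_done()); s=r.get_state(); print(s["time"],s["position"],s["gripper_width"])
```

```text
the job is handed in; nothing more can be done
None
the job is handed in; nothing more can be done
```

I pushed the upper shell half fully shut, picked the steel cover plate off the white board by its handle, and handed the job in at about 13 s. The plate was held level and still over the seat.

- **Shell shut:** the push met a hard stop at the closed height. The roof measured 95.8 mm at both the near and far edges (nominal 96 mm).
- **Hover height:** the plate's underside is about 16 mm above the seat by both the depth image and the arm pose, tilted about 0.1°.
- **Hole alignment:** in the last wrist image, the two visible cover holes sit within 0.6 mm of the threaded holes, and the plate's turn matches the seat's within about 0.1°. The other two holes were hidden by the gripper. Their position follows from the plate's measured centre and turn.
- **Bystanders:** I didn't go near the bowl, wrench, jar or the coloured look-alike plates.

No check failed. Early on, the camera estimates disagreed by about 11 mm on the seat position and 3 mm on the cover. I used the close-up wrist-camera values for both.

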